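# Pin the corner of a picking-cart tray

### The arm

A 6-joint arm with a two-finger parallel gripper is mounted at the origin on the work surface. World frame = base frame: x ahead of the robot, y to its left, z up, the work surface at z = 0. Lengths are in m, angles in rad, forces in N, time in s.
With the tool pointing down it reaches from about 0.4 to 0.825 m from the base axis. Payload 7 kg.
Tool frame: the origin (TCP) lies midway between the tips of the shut fingers; the grasp point (between the pads) lies 19 mm behind it; z points along the fingers, y is the line along which they close (so a half turn about z gives the same grasp; the last joint's range is limited). The gripper opens to 88 mm and grips with 3 to 60 N. Pads are 19 mm wide; open, the fingers measure 130 mm over their backs; the gripper's body (78 mm by 193 mm) begins 47 mm behind the grasp point.
Start: joints at [-1.031, 0.359, 0.012, 0, -1.224, -0.288], TCP at [0.168, -0.654, 0.227] pointing down, gripper open.
Joint ranges: [-3.07, 3.07], [-1.43, 2.12], [-1.02, 1.25], [-3.03, 1.67], [-3.05, -0], [-3.03, 3.03]. Speed limits (rad/s): [2.39, 2.39, 3.01, 3.14, 3.14, 3.14].

### API

Orientations are given as [roll, pitch, yaw] about the fixed x, y, z axes, in that order (R = Rz(yaw) Ry(pitch) Rx(roll)).
In Python, from station import arm gives the robot as it stands.
- The arm moves only by the tool servo_tool, never from a script. Its argument "deltas" is a list of rows, each a list of 7 numbers: the closure, from -1 (fully open) to 1 (shut), then the shift along the tool's x, y, z in mm, then the turn, a rotation vector about the tool's x, y, z in degrees. In form: [[gripper, x, y, z, ax, ay, az], ...]. A call has 1 to 20 rows; each row shifts and turns the commanded pose from where the row before left it, along the tool's axes as they then stand; what a row does not reach is not made up. A row lasts 1/12 s, in which the tool goes at most 41.7 mm and 7.16 degrees, less where a joint would pass 70% of its speed; a pose out of reach is approached as far as the arm can. A call is refused whole if a number of a shift passes 41.7 or a number of a turn 7.16, either way. A call with a gripper value outside its range is refused whole. The fingers move at their own pace and stop on an object; "squeeze" is the grip in N (left out, the last holds). Time passes only in rows, so rows that do not move let the fingers close. It gives the time, the measured TCP pose, the force, the opening and the grip force at its end, in the units of the state.
- arm.get_state(): the state, without advancing time (a new reading comes with each control period).
- arm.grab_frame(name): name is "scene" or "top" or "wrist"; returns a dict with "color" (400x640x3 uint8, red, green, blue), "K" (3x3 intrinsics, pixels), "position" and "orientation" of the camera in the world. Camera axes: x right, y down, z forward; pixel columns grow to the right and rows downward; lengths in m; the calibration is good to about 2 mm. A picture is of the moment at which its call begins. There is no depth.
- arm.job_done(): hands the job in; it is judged then, once.
Trained networks look in a picture, given as the dict that the camera call returned (one of the last four; its "shot" number tells which), for a name from the list of things; names that differ only in an ending like _2 or _b are one class to them, and where a whole thing is asked for, a point or a joint stands for the part that bears it (a point fixed in the world has none). Each returns a list of dicts, best first, with "conf" (0 to 1); they miss things now and then, are a little off and sometimes report something else, mostly with a low value. They report only what shows in the picture. A call takes as long as a camera call.
- arm.recognise(query, picture): "at" ([x, y, z] in m, in the coordinates of the camera as it stood for that picture, good to about 4 mm: the middle of the surface that is visible of it).
The state is a dict: "t": time; "q": joint angles; "qd": joint speeds; "joint_efforts": joint torques, N m; "eef_pos": TCP position; "ee_rot": TCP orientation; "force": force on the tool from outside, world axes, zero at the start; "moment": the same for the moment, N m; "width": finger opening in m; "gripper_force": force on a finger pad.
Only numpy, scipy, OpenCV 4.12 (cv2) and the standard library are available. Lean on these libraries where they do the work, as an engineer would, in place of code of your own. Each camera call takes 0.05 s, during which the arm holds its last target. There are 200 camera calls.

### The job

Take the corner pin with the yellow head out of the wooden stand and thread it straight down through the four stacked lugs at the post corner of the picking-cart tray, until its collar lies fully down on the top lug, then let go of it. The two side panels have crept outward along their channels, so their lugs are off-line: feel for each hole and draw the panels back into line with the pin, gently, never forcing the pin down (well under 30 N). Leave the other pins and the things lying about as they are.

Things in the scene. Friction and masses are not known exactly. Their poses are not given: they have to be found in the camera images.
- pin: The corner pin: square yellow head 24 x 24 mm, 6 to 42 mm above the origin, on a round steel collar 48 mm across, 6 mm thick; below it an upright steel shaft 12 mm in diameter, 90 mm long, tip chamfered 1 mm. Origin on the axis at the collar's underside; z up, x and y square to the head's faces. 0.13 to 0.21 kg. Hangs by its collar in one of the stand's three holes.
- tray: White cart tray, 285 mm square, fixed, blue sides 100 mm high. Origin at table height on the pin line, at the corner with the white post (18 mm square, at x -36, y +36 mm, top 106 mm up); the tray extends to +x and -y. Four steel lugs about 50 mm square are stacked on the pin line. With the pin home its origin is 106 mm above this origin.
- lug_top (a point): On the pin line at the upper face of the top lug (94 to 106 mm above the tray's origin; axes as the tray's), fixed, 56 mm square, with a square window 28 x 28 mm that reaches from x -9 to +19 and y -19 to +9 mm round this point. The collar comes to rest on this face.
- lug_second (a point): Where the second lug (68 to 82 mm up) belongs: upper face, on the pin line; fixed to the tray. The real lug, on the panel running along -y, has crept 3 to 10 mm outward along the tray's -y, unmeasured. Its slot is 15 mm wide in y and runs from x -10 to +20 mm. About 5 N sideways from the pin inside the slot slides the panel; it stays where left (stops 4 mm inward, 12 mm outward).
- lug_third (a point): Where the third lug (40 to 54 mm up) belongs: upper face, on the pin line; fixed to the tray. The real lug, on the panel running along +x, has crept 3 to 10 mm outward along the tray's +x, unmeasured. Its slot is 15 mm wide in x and runs from y -20 to +10 mm. About 5 N sideways from the pin inside the slot slides the panel; it stays where left (stops 4 mm inward, 12 mm outward).
- lug_bottom (a point): Centre of the upper face of the bottom lug (12 to 28 mm up; tray floor at 12 mm), fixed, with a round hole 15 mm in diameter on the pin line. The tip of the seated pin is 16 mm up. While it draws the panels the pin may lean in the grip, its tip lagging 1 to 3 mm outward (+x, -y): feel for this hole too.
- stand: Plywood stand, 70 x 230 mm (foot 90 x 250 mm), 105 mm high, fixed; three 15 mm holes 75 mm apart in a row along its y, a pin hanging in each. Origin on the table under the middle hole.
- pin_blue: Spare pin, blue head, same head and collar, shaft 55 mm; leave in the stand. Origin at the underside of the collar.
- pin_red: Spare pin, red head, same head and collar, shaft 40 mm; leave in the stand. Origin at the underside of the collar.
- carton: Closed cardboard carton 90 x 70 x 50 mm standing in the tray; leave it. Origin at the centre of its underside.
- spray_can: Red can, 56 mm across and 170 mm high, standing in the tray; leave it. Origin at the centre of its underside.
- hammer: Hammer lying on the table; leave it.
- wrench: Wrench lying on the table; leave it.
- tape: Cardboard ring 72 mm across and 40 mm high, lying in the tray; leave it. Origin at the centre of its underside.

How it is judged:
On the way, in this order (a step that is already met when the one before it is completed fails the run):
1. the yellow pin is lifted clear out of the stand, upright (height (world z) of pin above 0.195 m and angle between pin's own z axis and vertical below 0.15 rad), for 0.2 s.
2. the pin's shaft has passed down through the top lug and both panel lugs (z of pin in the frame of tray below 0.13 m and horizontal distance between pin and tray below 0.016 m and angle between pin's own z axis and vertical below 0.15 rad), for 0.1 s.
At the end, for the whole second after the job is handed in: The yellow-headed pin stands upright (within 3 degrees) through all four lugs, on their line within 4 mm, its collar down on the top lug within 3 mm, released and at rest (z of pin in the frame of tray between 0.103 and 0.109 m and horizontal distance between pin and tray below 0.004 m and angle between pin's own z axis and vertical below 0.05 rad and linear speed of pin below 0.02 m/s and contact force between the fingers and pin below 0.1 N); the robot touches nothing.
It fails at once if the pin is forced: more than 30 N between the pin and the tray or its panels (contact force between pin and tray above 30 N).
It fails at once if the robot itself presses on the tray or its panels with more than 25 N (contact force between the arm and tray above 25 N).
It fails at once if a spare pin is disturbed (moved more than 15 mm) (distance of any of pin_blue, pin_red from where it was at the start of the episode above 0.015 m).
It fails at once if something lying about is moved by more than 30 mm (distance of any of carton, spray_can, hammer, wrench, tape from where it was at the start of the episode above 0.03 m).
It also fails if it takes over 64 s, if anything falls off the work surface, if the arm or the gripper's body presses on something with over 40 N, if the wrist force passes 120 N, or if a joint passes its speed limit or range.

## Working session

There is one attempt and no reset: what is moved stays moved. The work goes in short steps, Python scripts to look and compute and a tool call to move; the robot and the scene stay as the last step left them, time stands still between calls to the robot, and variables do not carry over. Pictures are saved under pics/ and viewed, at most 10 in all, crops included, and the job is handed in when it is done.

Besides the shell and the picture viewer there is one more tool, called by a JSON object that holds its "api" and its "payload", one argument or row to a line. servo_tool: Moves the arm, as the interface text tells. Its arguments: {"type":"object","properties":{"deltas":{"type":"array","items":{"type":"array","items":{"type":"number"}}},"squeeze":{"type":"number"}},"required":["deltas"]}

```bash
mkdir -p pics
cat > h.py <<'E'
import numpy as np, cv2
from station import arm
from scipy.spatial.transform import Rotation as R
def rot(o):
    o=np.array(o,float)
    return o if o.shape==(3,3) else (R.from_quat(o).as_matrix() if o.shape==(4,) else R.from_euler('xyz',o).as_matrix())
def save(f,n): cv2.imwrite(f'pics/{n}.png',f['color'][:,:,::-1])
def world(f,p): return rot(f['orientation'])@np.array(p)+np.array(f['position'])
def ray(f,u,v,z):
    d=rot(f['orientation'])@np.linalg.inv(f['K'])@[u,v,1]; p=np.array(f['position'])
    return p+d*(z-p[2])/d[2]
def proj(f,P):
    c=f['K']@(rot(f['orientation']).T@(np.array(P)-f['position'])); return c[:2]/c[2]
E
python3 - <<'E'
from h import *
np.set_printoptions(precision=4,suppress=True)
s=arm.get_state(); print(s)
for n in ['top','scene']:
    f=arm.grab_frame(n); save(f,n+'0'); print(n,f['position'],f['orientation'],f['K'].tolist())
    for q in ['pin','pin_blue','pin_red','tray','stand','lug_top','spray_can','carton']:
        try: print(q,[(np.round(world(f,d['at']),4),round(d['conf'],2)) for d in arm.recognise(q,f)[:3]])
        except Exception as e: print(q,e)
E
```

```text
{'t': 0.0, 'q': array([-1.0309,  0.3594,  0.0111, -0.0004, -1.2241, -0.2881]), 'qd': array([ 0.0002, -0.0008, -0.001 ,  0.0007, -0.0015,  0.0007]), 'joint_efforts': array([  0.0005, -58.2707,  29.3054,   6.9966,   0.0069,  -0.0002]), 'eef_pos': array([ 0.168 , -0.6532,  0.2256]), 'ee_rot': array([ 3.1399, -0.0001, -2.8899]), 'force': array([-0.3949, -0.8731, -0.2753]), 'moment': array([ 0.0133, -0.0711,  0.0015]), 'gripper_force': 0.0, 'width': 0.08765308073594637}
top [0.4634 0.0871 1.3352] [-3.0574 -0.002  -1.5464] [[493.1732641185443, 0.0, 323.52419373520587], [0.0, 493.1732641185443, 195.07967565435655], [0.0, 0.0, 1.0]]
pin [(array([0.5412, 0.1798, 0.1147]), 0.8)]
pin_blue [(array([0.5646, 0.2484, 0.1082]), 0.53), (array([ 0.5559, -0.2756,  0.0133]), 0.52)]
pin_red [(array([0.5922, 0.3168, 0.1118]), 0.65)]
tray [(array([ 0.5562, -0.2736,  0.0081]), 0.83)]
stand [(array([0.564 , 0.2385, 0.1083]), 0.62)]
lug_top [(array([ 0.5591, -0.2724,  0.0148]), 0.68)]
spray_can [(array([ 0.4901, -0.342 ,  0.1708]), 0.92), (array([ 0.5585, -0.2769,  0.0087]), 0.37)]
carton [(array([ 0.6134, -0.2993,  0.0597]), 0.69), (array([ 0.5584, -0.2771,  0.0116]), 0.27)]
scene [1.0735 0.6151 1.3129] [-2.6165  0.0011  2.3849] [[431.6792233865392, 0.0, 320.39991630416245], [0.0, 431.6792233865392, 191.21421701855758], [0.0, 0.0, 1.0]]
pin [(array([0.6366, 0.5689, 0.0247]), 0.67), (array([0.548 , 0.1874, 0.117 ]), 0.45)]
pin_blue [(array([0.578, 0.256, 0.119]), 0.51)]
pin_red [(array([0.5942, 0.2785, 0.0998]), 0.73), (array([0.6028, 0.3252, 0.1153]), 0.6)]
tray []
stand [(array([0.5906, 0.2782, 0.0978]), 0.76), (array([ 0.4997, -0.3327,  0.1297]), 0.36)]
lug_top [(array([ 0.5593, -0.2151,  0.0375]), 0.75), (array([0.5911, 0.276 , 0.0992]), 0.19), (array([0.5786, 0.256 , 0.1185]), 0.19)]
spray_can [(array([ 0.4999, -0.3351,  0.1284]), 0.79)]
carton [(array([ 0.6257, -0.283 ,  0.0643]), 0.83)]
```

View pics/top0.png

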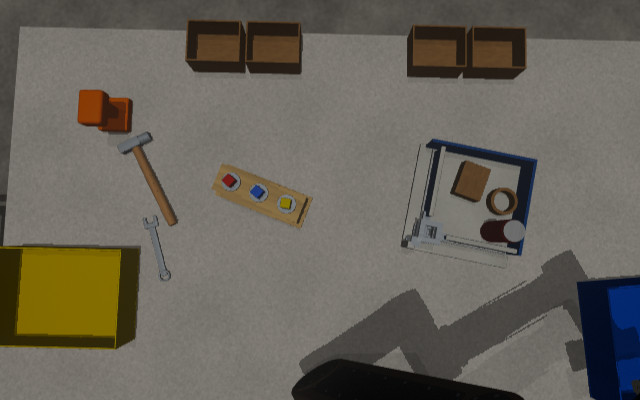

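View pics/scene0.png

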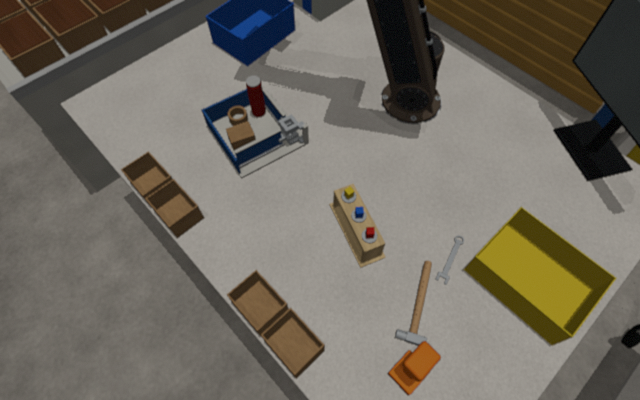

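The top view shows the yellow pin head at about (286,203), at the right end of the stand. The lug stack is at about (428,229), the lower-left corner of the tray. The panels run up (tray +x) and right (tray -y). The scene view agrees, with the lugs at (290,128).

```bash
cat >> h.py <<'E'
def rel(target,yaw=None,s=None):
    "shift in tool mm, and turn about tool z in deg, from the measured TCP"
    s=s or arm.get_state(); M=rot(s['ee_rot'])
    d=M.T@(np.array(target)-s['eef_pos'])*1e3
    a=None
    if yaw is not None:
        a=np.degrees(-(yaw-s['ee_rot'][2])); a=(a+90)%180-90
    return d.round(1),a
E
python3 - <<'E'
from h import *
np.set_printoptions(precision=4,suppress=True)
f=arm.grab_frame('top')
for n,u,v,z in [('lug',428,229,.106),('tray far-left',432,141,.1),('far-right',536,158,.1),('near right',522,255,.1),('y head',287,203,.147),('b head',258,191,.147),('r head',229,180,.147)]:
    print(n,ray(f,u,v,z))
c=cv2.resize(f['color'][130:275,390:545],None,fx=5,fy=4,interpolation=cv2.INTER_CUBIC)
c=cv2.resize(f['color'][185:265,395:475],(560,560),interpolation=cv2.INTER_CUBIC)
cv2.imwrite('pics/topcrop.png',c[:,:,::-1])
w=arm.grab_frame('wrist'); s=arm.get_state()
M=rot(s['ee_rot']); print('cam in tool',M.T@(np.array(w['position'])-s['eef_pos']),'\n',M.T@rot(w['orientation']), w['K'][0,0])
E
```

```text
lug [ 0.4889 -0.1748  0.106 ]
tray far-left [ 0.7121 -0.1848  0.1   ]
far-right [ 0.675  -0.4484  0.1   ]
near right [ 0.4301 -0.4106  0.1   ]
y head [0.5423 0.1748 0.147 ]
b head [0.5697 0.2458 0.147 ]
r head [0.5947 0.317  0.147 ]
cam in tool [ 0.0774  0.0004 -0.1587] 
 [[-0.     -0.9586 -0.2846]
 [ 1.     -0.0003  0.0009]
 [-0.0009 -0.2846  0.9586]] 346.80929227562046
```

View pics/topcrop.png

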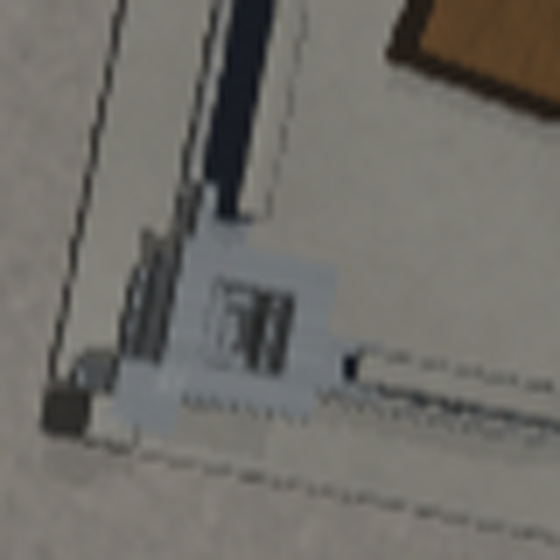

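{"api": "servo_tool", "payload": {
  "deltas": [
    [-1, 0, 0, -15, 0, 0, 0],
    [-1, 0, 0, -15, 0, 0, 0],
    [-1, -25.2, 25, 0, 0, 0, 0],
    [-1, -25.2, 25, 0, 0, 0, 0],
    [-1, -25.2, 25, 0, 0, 0, 0],
    [-1, -25.2, 25, 0, 0, 0, 0],
    [-1, -25.2, 25, 0, 0, 0, 0],
    [-1, -25.2, 25, 0, 0, 0, 0],
    [-1, -25.2, 25, 0, 0, 0, 0],
    [-1, -25.2, 25, 0, 0, 0, 0],
    [-1, -25.2, 25, 0, 0, 0, 0],
    [-1, -25.2, 25, 0, 0, 0, 0],
    [-1, -25.2, 25, 0, 0, 0, 0],
    [-1, -25.2, 25, 0, 0, 0, 0],
    [-1, -25.2, 25, 0, 0, 0, 0],
    [-1, -25.2, 25, 0, 0, 0, 0],
    [-1, -25.2, 25, 0, 0, 0, 0],
    [-1, -25.2, 25, 0, 0, 0, 0],
    [-1, -25.2, 25, 0, 0, 0, 0],
    [-1, -25.2, 25, 0, 0, 0, 0]
  ]
}}

```text
t: 2.67
eef_pos: [0.4959, -0.1031, 0.257]
ee_rot: [-3.141, 0.001, -2.89]
force: [1.0, -0.6, 0.4]
width: 0.0879
gripper_force: 0.0
```

{"api": "servo_tool", "payload": {
  "deltas": [
    [-1, 0, 0, 6, 0, 0, -6.8],
    [-1, 0, 0, 6, 0, 0, -6.8],
    [-1, 0, 0, 6, 0, 0, -6.8],
    [-1, 0, 0, 6, 0, 0, -6.8],
    [-1, 0, 0, 6, 0, 0, -6.8],
    [-1, 0, 0, 6, 0, 0, -6.8],
    [-1, 0, 0, 6, 0, 0, -6.8],
    [-1, 0, 0, 6, 0, 0, -6.8],
    [-1, 0, 0, 6, 0, 0, -6.8],
    [-1, 0, 0, 6, 0, 0, -6.4],
    [-1, 0, 0, 0, 0, 0, 0],
    [-1, 0, 0, 0, 0, 0, 0]
  ]
}}

```text
t: 3.67
eef_pos: [0.4952, -0.1049, 0.1966]
ee_rot: [3.141, -0.0, -1.713]
force: [-0.2, -0.5, 0.0]
width: 0.0876
gripper_force: 0.0
```

Run:
```python
from h import *
np.set_printoptions(precision=4,suppress=True)
w=arm.grab_frame('wrist'); s=arm.get_state(); print(s['t'],s['eef_pos'],s['ee_rot'],w['position'],w['orientation'])
save(w,'w_tray')
for q in ['lug_top','lug_second','lug_third','lug_bottom']: print(q,[(np.round(world(w,d['at']),4),round(d['conf'],2)) for d in arm.recognise(q,w)[:3]])
np.save('wf.npy',w,allow_pickle=True)
print(proj(w,[.487,-.18,.106]))
```

```text
3.7167 [ 0.4954 -0.1049  0.1969] [-3.1414 -0.0001 -1.7139] [ 0.4838 -0.1808  0.3553] [ 2.8525 -0.0005  2.9989]
lug_top [(array([ 0.5809, -0.2109,  0.0096]), 0.55)]
lug_second [(array([ 0.5843, -0.209 ,  0.0079]), 0.7)]
lug_third [(array([ 0.5859, -0.2133,  0.0137]), 0.61)]
lug_bottom [(array([ 0.5814, -0.2111,  0.0119]), 0.93)]
[311.3656  94.0106]
```

View pics/w_tray.png

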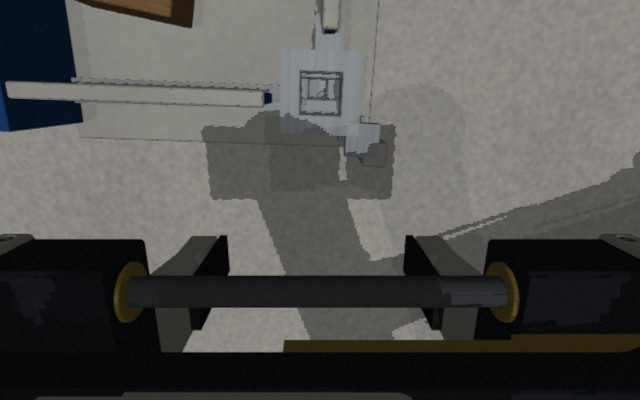

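The lug stack is well visible: the top lug spans about x 280–362, y 50–133, its window is about (320,93), and the post is at (365,137). I'll zoom in on the window.

Run:
```python
from h import *
w=np.load('wf.npy',allow_pickle=True).item()
c=w['color'][40:165,265:400]
c=cv2.resize(c,None,fx=5.6,fy=4.6,interpolation=cv2.INTER_CUBIC)
c=cv2.resize(w['color'][40:160,270:390],(600,600),interpolation=cv2.INTER_CUBIC)
c=np.clip(c.astype(float)*1.2,0,255).astype('uint8')
cv2.imwrite('pics/w_crop.png',c[:,:,::-1])
```

```text
(no output)
```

View pics/w_crop.png

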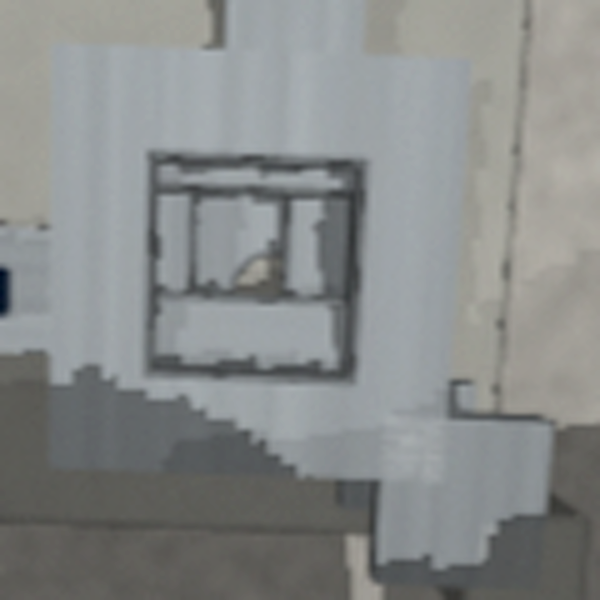

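Run:
```python
from h import *
np.set_printoptions(precision=4,suppress=True)
w=np.load('wf.npy',allow_pickle=True).item()
r=lambda a,b,z: ray(w,270+(a+.5)/5-.5,40+(b+.5)/5-.5,z)
A,B,C=r(52,45,.106),r(470,58,.106),r(52,470,.106)
W=[r(*p,.106) for p in [(150,155),(365,160),(352,380),(150,375)]]
d=A-B; print('lug side',np.linalg.norm(d),np.linalg.norm(A-C),'yaw from lug',np.degrees(np.arctan2(d[1],d[0])))
d2=A-C; print('yaw lug 2',np.degrees(np.arctan2(-d2[0]*-1,-d2[1])) )
d=W[0]-W[1]+W[3]-W[2]; e=W[3]-W[0]+W[2]-W[1]
print('win yaw',np.degrees(np.arctan2(d[1],d[0])),np.degrees(np.arctan2(-e[0],e[1])),'size',np.linalg.norm(d)/2,np.linalg.norm(e)/2)
for yaw in (-8.2,-9):
    T=R.from_euler('z',yaw,degrees=True).as_matrix()
    o=np.mean(W,0)-T@[.005,-.005,0]; o[2]=0
    o2=r((52+460)/2,(50+470)/2,.106); 
    print(yaw,'tray',o,'lugcentre in tray',T.T@(o2-o)*1e3)
    t=lambda a,b,z:(T.T@(r(a,b,z)-o)*1e3)[:2]
    print('win edges',[t(*p,.106) for p in [(150,265),(358,265),(258,157),(250,378)]])
    print('second y edges',t(240,192,.082),t(240,297,.082))
    print('third x edges',t(192,245,.054),t(285,245,.054))
    print('hole arc',t(240,275,.028),t(275,255,.028))
    print('post', t(465,500,.106))
```

```text
lug side 0.055786006782647495 0.05613770805297754 yaw from lug -9.827057973502976
yaw lug 2 -9.870652102408478
win yaw -9.49705063763605 -9.730318669161424 size 0.028761347046513504 0.02912697560208449
-8.2 tray [ 0.4765 -0.1738  0.    ] lugcentre in tray [  4.7623  -6.2439 106.    ]
win edges [array([19.3737, -5.5778]), array([-9.3042, -5.5889]), array([  4.5496, -19.6224]), array([5.5351, 9.6267])]
second y edges [  6.8625 -16.0107] [ 6.8361 -0.8902]
third x edges [14.6813 -8.6974] [-0.7663 -8.7034]
hole arc [ 6.5686 -3.743 ] [ 0.2494 -7.2167]
post [-25.3079  26.6698]
-9 tray [ 0.4766 -0.1737  0.    ] lugcentre in tray [  4.7797  -6.2471 106.    ]
win edges [array([19.3804, -5.377 ]), array([-9.2946, -5.7885]), array([  4.7539, -19.6272]), array([5.3309, 9.6328])]
second y edges [  7.016  -15.9837] [ 6.7786 -0.865 ]
third x edges [14.732  -8.5619] [-0.7141 -8.7836]
hole arc [ 6.5509 -3.7212] [ 0.2808 -7.2828]
post [-25.7471  26.2435]
```

The slots are clear in the crop. The second lug is centred at about y -8.4 mm and the third at about x +7.0 mm. The tray origin is at about (0.4765, -0.1737), yaw about -9.5°. Next is the stand.

{"api": "servo_tool", "payload": {
  "deltas": [
    [-1, -31.5, -0.7, -1.5, 0, 0, 0],
    [-1, -31.5, -0.7, -1.5, 0, 0, 0],
    [-1, -31.5, -0.7, -1.5, 0, 0, 0],
    [-1, -31.5, -0.7, -1.5, 0, 0, 0],
    [-1, -31.5, -0.7, -1.5, 0, 0, 0],
    [-1, -31.5, -0.7, -1.5, 0, 0, 0],
    [-1, -31.5, -0.7, -1.5, 0, 0, 0],
    [-1, -31.5, -0.7, -1.5, 0, 0, 0],
    [-1, -31.5, -0.7, -1.5, 0, 0, 0],
    [-1, 0, 0, 0, 0, 0, 6],
    [-1, 0, 0, 0, 0, 0, 6],
    [-1, 0, 0, 0, 0, 0, 0],
    [-1, 0, 0, 0, 0, 0, 0]
  ]
}}

```text
t: 5.0
eef_pos: [0.5409, 0.1751, 0.2101]
ee_rot: [-3.142, 0.0, -1.917]
force: [-0.0, -0.2, -0.1]
width: 0.0876
gripper_force: 0.0
```

Run:
```python
from h import *
np.set_printoptions(precision=4,suppress=True)
w=arm.grab_frame('wrist'); s=arm.get_state(); print(s['t'],s['eef_pos'],s['ee_rot'])
np.save('wp.npy',w,allow_pickle=True)
c=w['color']; hsv=cv2.cvtColor(c,cv2.COLOR_RGB2HSV)
m=cv2.inRange(hsv,(20,110,60),(35,255,255)); m[260:]=0
n,l,st,ce=cv2.connectedComponentsWithStats(m); print([(st[i],ce[i]) for i in range(1,n) if st[i][4]>60])
print('pin proj',proj(w,[.5423,.1748,.147]))
u,v=map(int,proj(w,[.5423,.1748,.12])); print(u,v)
x0,y0=max(u-80,0),max(v-80,0)
cr=cv2.resize(c[y0:y0+150,x0:x0+160],(800,600),interpolation=cv2.INTER_CUBIC); print(x0,y0)
cv2.imwrite('pics/w_pin.png',cr[:,:,::-1])
```

```text
5.05 [0.5409 0.1749 0.2102] [-3.1415  0.0001 -1.9166]
[(array([ 297,  186,   41,   51, 1579], dtype=int32), array([316.2052, 211.5655]))]
pin proj [312.887 210.924]
313 199
233 119
```

View pics/w_pin.png

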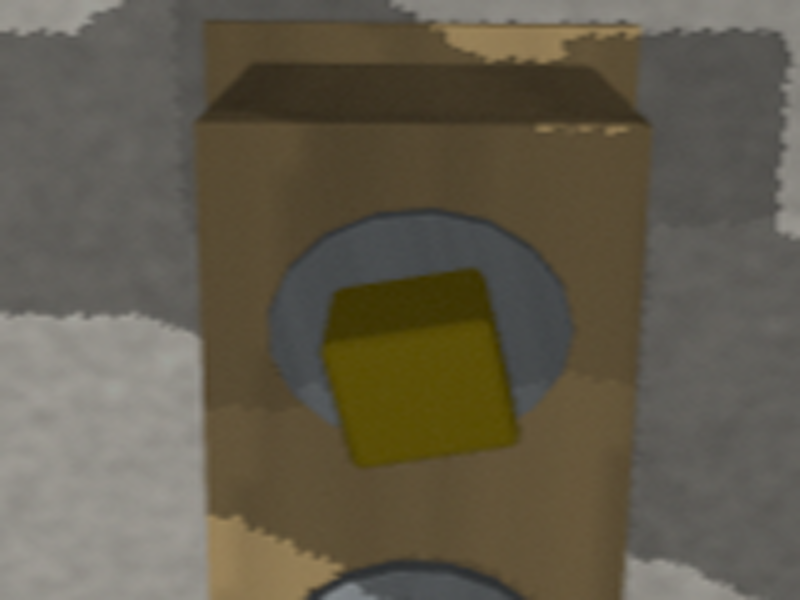

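The yellow head sits on its collar between the fingers. Its top face corners are at crop (323,348), (492,320), (518,441) and (358,466), so it is turned about 9° against the stand.

Run:
```python
from h import *
np.set_printoptions(precision=4,suppress=True)
w=np.load('wp.npy',allow_pickle=True).item()
r=lambda a,b,z: ray(w,233+(a+.5)/5-.5,119+(b+.5)/4-.5,z)
P=[r(*p,.147) for p in [(325,348),(491,320),(517,441),(358,466)]]
a=(P[1]-P[0]+P[2]-P[3])/2; b=(P[0]-P[3]+P[1]-P[2])/2
ya=np.degrees(np.arctan2(a[1],a[0])); yb=np.degrees(np.arctan2(b[1],b[0]))
print('centre',np.mean(P,0),np.linalg.norm(a),np.linalg.norm(b),'dir a (tool y)',ya,'dir b (tool x)',yb)
print('collar centre',r((270+573)/2,(210+440)/2,.111))
s=arm.get_state()
# tool yaw: tool x angle = yaw, tool y angle = yaw-90 (z down)
for yaw in (yb,ya+90): print(yaw, rel([*np.mean(P,0)[:2],.115],np.radians(yaw),s))
```

```text
centre [0.5411 0.1801 0.147 ] 0.02261227627074385 0.021983712326699417 dir a (tool y) 172.3893618842504 dir b (tool x) -99.24043129074343
collar centre [0.5408 0.179  0.111 ]
-99.24043129074343 (array([-5. ,  1.5, 95.2]), np.float64(-10.571132749185637))
262.38936188425043 (array([-5. ,  1.5, 95.2]), np.float64(-12.2009259241795))
```

{"api": "servo_tool", "payload": {
  "deltas": [
    [-1, -4.6, 1.5, 0, 0, 0, 0],
    [-1, 0, 0, 10, 0, 0, -5.7],
    [-1, 0, 0, 15, 0, 0, -5.7],
    [-1, 0, 0, 18, 0, 0, 0],
    [-1, 0, 0, 18, 0, 0, 0],
    [-1, 0, 0, 18, 0, 0, 0],
    [-1, 0, 0, 16, 0, 0, 0],
    [-1, 0, 0, 0, 0, 0, 0],
    [0, 0, 0, 0, 0, 0, 0],
    [1, 0, 0, 0, 0, 0, 0],
    [1, 0, 0, 0, 0, 0, 0],
    [1, 0, 0, 0, 0, 0, 0],
    [1, 0, 0, 0, 0, 0, 0],
    [1, 0, 0, 0, 0, 0, 0],
    [1, 0, 0, 0, 0, 0, 0],
    [1, 0, 0, 0, 0, 0, 0],
    [1, 0, 0, 0, 0, 0, 0],
    [1, 0, 0, 0, 0, 0, 0]
  ],
  "squeeze": 50
}}

```text
t: 6.55
eef_pos: [0.5411, 0.1798, 0.1151]
ee_rot: [-3.142, -0.0, -1.72]
force: [0.2, 0.1, 0.7]
width: 0.0265
gripper_force: 0.0
```

{"api": "servo_tool", "payload": {
  "deltas": [
    [1, 0, 0, 0, 0, 0, 0],
    [1, 0, 0, 0, 0, 0, 0],
    [1, 0, 0, 0, 0, 0, 0],
    [1, 0, 0, 0, 0, 0, 0]
  ]
}}

```text
t: 6.88
eef_pos: [0.5411, 0.1799, 0.1151]
ee_rot: [-3.142, 0.0, -1.72]
force: [0.1, 0.6, 0.9]
width: 0.0237
gripper_force: 50.0
```

{"api": "servo_tool", "payload": {
  "deltas": [
    [1, 0, 0, -8, 0, 0, 0],
    [1, 0, 0, -13, 0, 0, 0],
    [1, 0, 0, -13, 0, 0, 0],
    [1, 0, 0, -13, 0, 0, 0],
    [1, 0, 0, -13, 0, 0, 0],
    [1, 0, 0, -13, 0, 0, 0],
    [1, 0, 0, -13, 0, 0, 0],
    [1, 0, 0, -13, 0, 0, 0],
    [1, 0, 0, -13, 0, 0, 0],
    [1, 0, 0, -13, 0, 0, 0],
    [1, 0, 0, 0, 0, 0, 0],
    [1, 0, 0, 0, 0, 0, 0],
    [1, 0, 0, 0, 0, 0, 0]
  ]
}}

```text
t: 7.97
eef_pos: [0.5405, 0.1797, 0.2393]
ee_rot: [3.141, -0.0, -1.721]
force: [0.7, -0.1, -1.3]
width: 0.0238
gripper_force: 50.0
```

Run:
```python
from h import *
np.set_printoptions(precision=4,suppress=True)
s=arm.get_state(); print(s['t'],s['eef_pos'],s['ee_rot'],s['force'])
T=R.from_euler('z',-9.5,degrees=True).as_matrix(); o=np.array([.4765,-.1737,0])
print(rel(o+T@[.007,-.0084,.240],np.radians(-99.5),s))
w=arm.grab_frame('wrist'); c=w['color']
p=s['eef_pos']; print([proj(w,[p[0],p[1],p[2]-dz]) for dz in (0.010,.1)])
cv2.imwrite('pics/held.png',cv2.resize(c[60:300,200:440],(600,600))[:,:,::-1])
```

```text
7.9667 [0.5405 0.1797 0.2393] [ 3.1406 -0.0003 -1.7206] [ 0.7261 -0.0522 -1.3446]
(array([367.5,   3.7,  -0.5]), np.float64(0.919169638246828))
[array([314.8549, 243.3892]), array([315.0679, 195.0524])]
```

View pics/held.png

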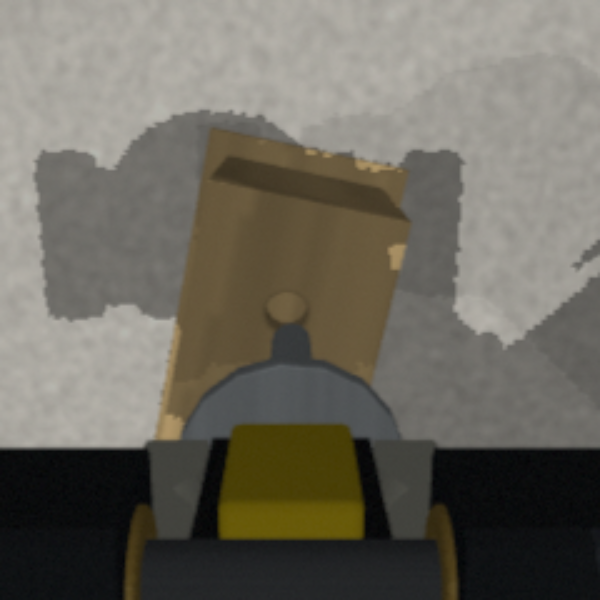

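The pin is upright in the grip: the tip shows at about crop (290,330), close to the predicted (288,337). Next I carry it above the lugs.

{"api": "servo_tool", "payload": {
  "deltas": [
    [1, 15, 0.2, 0, 0, 0, 0.9],
    [1, 25, 0.3, 0, 0, 0, 0],
    [1, 30, 0.3, 0, 0, 0, 0],
    [1, 30, 0.3, 0, 0, 0, 0],
    [1, 30, 0.3, 0, 0, 0, 0],
    [1, 30, 0.3, 0, 0, 0, 0],
    [1, 30, 0.3, 0, 0, 0, 0],
    [1, 30, 0.3, 0, 0, 0, 0],
    [1, 30, 0.3, 0, 0, 0, 0],
    [1, 30, 0.3, 0, 0, 0, 0],
    [1, 30, 0.3, 0, 0, 0, 0],
    [1, 25, 0.2, 0, 0, 0, 0],
    [1, 20, 0.2, 0, 0, 0, 0],
    [1, 10, 0.2, 0, 0, 0, 0],
    [1, 2.5, 0, 0, 0, 0, 0],
    [1, 0, 0, 0, 0, 0, 0],
    [1, 0, 0, 0, 0, 0, 0],
    [1, 0, 0, 0, 0, 0, 0],
    [1, 0, 0, 0, 0, 0, 0]
  ]
}}

```text
t: 9.6
eef_pos: [0.4772, -0.1813, 0.24]
ee_rot: [3.142, 0.0, -1.735]
force: [-0.0, -0.8, -0.2]
width: 0.0237
gripper_force: 50.0
```

```bash
cat >> h.py <<'E'
T=R.from_euler('z',-9.5,degrees=True).as_matrix(); o=np.array([.4765,-.1737,0])
def tr(): 
    s=arm.get_state(); p=T.T@(s['eef_pos']-o)*1e3
    print('t %.2f'%s['t'],'pin in tray mm',(p-[0,0,10]).round(1),'F tray',(T.T@s['force']).round(1),'M',s['moment'].round(2),s['ee_rot'].round(3))
    return s
E
python3 - <<'E'
from h import *
np.set_printoptions(precision=4,suppress=True)
s=tr(); print(rel(o+T@[.007,-.0084,.240],np.radians(-99.5),s))
w=arm.grab_frame('wrist'); c=w['color']
p=s['eef_pos']; print(proj(w,[p[0],p[1],p[2]-.1]),proj(w,o+T@[.005,-.005,.106]))
cv2.imwrite('pics/above.png',cv2.resize(c[100:260,220:420],(800,640)[:1]+(600,))[:,:,::-1])
E
```

```text
t 9.60 pin in tray mm [  2.   -7.4 230. ] F tray [ 0.1 -0.8 -0.2] M [0.05 0.13 0.  ] [ 3.142  0.    -1.735]
(array([ 1., -5.,  0.]), np.float64(0.09341998113762884))
[315.1998 194.9678] [311.8244 186.4803]
```

View pics/above.png

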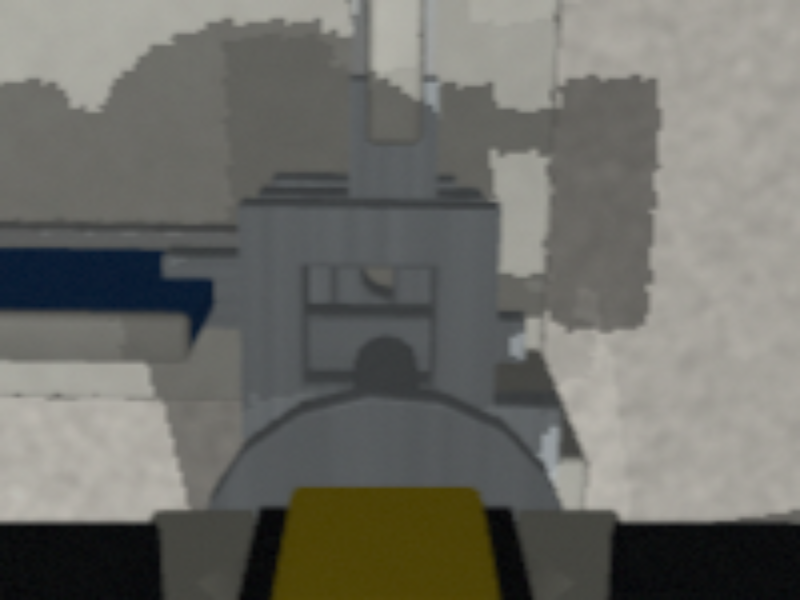

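The window centre is at about (313,185) px and the prediction was (312,186). I'll shift to the slot crossing and go down through the top window.

{"api": "servo_tool", "payload": {
  "deltas": [
    [1, 0.5, -2.5, 0, 0, 0, 0],
    [1, 0.5, -2.5, 0, 0, 0, 0],
    [1, 0, 0, 8, 0, 0, 0],
    [1, 0, 0, 8, 0, 0, 0],
    [1, 0, 0, 8, 0, 0, 0],
    [1, 0, 0, 6, 0, 0, 0],
    [1, 0, 0, 5, 0, 0, 0],
    [1, 0, 0, 5, 0, 0, 0],
    [1, 0, 0, 5, 0, 0, 0],
    [1, 0, 0, 5, 0, 0, 0],
    [1, 0, 0, 2, 0, 0, 0],
    [1, 0, 0, 0, 0, 0, 0],
    [1, 0, 0, 0, 0, 0, 0]
  ]
}}

```text
t: 10.73
eef_pos: [0.4819, -0.1839, 0.1881]
ee_rot: [3.142, -0.0, -1.736]
force: [0.3, -0.4, -1.1]
width: 0.0238
gripper_force: 50.0
```

```bash
python3 -c "
from h import *; tr()"
```

```text
t 10.73 pin in tray mm [  7.   -9.2 178.1] F tray [ 0.4 -0.3 -1.1] M [0.05 0.12 0.06] [ 3.142 -0.    -1.736]
```

{"api": "servo_tool", "payload": {
  "deltas": [
    [1, -0.8, 0, 0, 0, 0, 0],
    [1, 0, 0, 1.5, 0, 0, 0],
    [1, 0, 0, 1.5, 0, 0, 0],
    [1, 0, 0, 1.5, 0, 0, 0],
    [1, 0, 0, 1.5, 0, 0, 0],
    [1, 0, 0, 1, 0, 0, 0],
    [1, 0, 0, 1, 0, 0, 0],
    [1, 0, 0, 0, 0, 0, 0]
  ]
}}

```text
t: 11.4
eef_pos: [0.4818, -0.1831, 0.1798]
ee_rot: [3.141, -0.0, -1.736]
force: [-0.1, -0.7, -1.5]
width: 0.0238
gripper_force: 50.0
```

```bash
python3 -c "
from h import *; tr()"
```

```text
t 11.40 pin in tray mm [  6.8  -8.4 169.8] F tray [ 0.  -0.7 -1.5] M [-0.01  0.1  -0.01] [ 3.141 -0.    -1.736]
```

{"api": "servo_tool", "payload": {
  "deltas": [
    [1, 0, 0, 1, 0, 0, 0],
    [1, 0, 0, 1.5, 0, 0, 0],
    [1, 0, 0, 1.5, 0, 0, 0],
    [1, 0, 0, 0, 0, 0, 0]
  ]
}}

```text
t: 11.73
eef_pos: [0.4818, -0.183, 0.1757]
ee_rot: [3.141, 0.0, -1.736]
force: [0.2, 0.4, -2.5]
width: 0.0237
gripper_force: 50.0
```

{"api": "servo_tool", "payload": {
  "deltas": [
    [1, 0, 0, 2, 0, 0, 0],
    [1, 0, 0, 2, 0, 0, 0],
    [1, 0, 0, 2, 0, 0, 0],
    [1, 0, 0, 2, 0, 0, 0],
    [1, 0, 0, 2, 0, 0, 0],
    [1, 0, 0, 2, 0, 0, 0],
    [1, 0, 0, 2, 0, 0, 0],
    [1, 0, 0, 2, 0, 0, 0],
    [1, 0, 0, 2, 0, 0, 0],
    [1, 0, 0, 0, 0, 0, 0]
  ]
}}

```text
t: 12.57
eef_pos: [0.4817, -0.183, 0.1576]
ee_rot: [3.141, 0.0, -1.736]
force: [-0.1, -0.7, -1.4]
width: 0.0238
gripper_force: 50.0
```

```bash
python3 -c "
from h import *; tr()"
```

```text
t 12.57 pin in tray mm [  6.7  -8.4 147.6] F tray [-0.  -0.7 -1.4] M [ 0.05  0.14 -0.01] [ 3.141  0.    -1.736]
```

{"api": "servo_tool", "payload": {
  "deltas": [
    [1, 0, -0.3, 1, 0, 0, 0],
    [1, 0, 0, 1, 0, 0, 0],
    [1, 0, 0, 1, 0, 0, 0],
    [1, 0, 0, 1, 0, 0, 0],
    [1, 0, 0, 1, 0, 0, 0],
    [1, 0, 0, 1, 0, 0, 0],
    [1, 0, 0, 0, 0, 0, 0]
  ]
}}

```text
t: 13.15
eef_pos: [0.4821, -0.1831, 0.1518]
ee_rot: [3.141, 0.0, -1.736]
force: [-0.2, -0.0, -1.1]
width: 0.0241
gripper_force: 50.0
```

```bash
python3 -c "
from h import *; tr()"
```

```text
t 13.15 pin in tray mm [  7.1  -8.4 141.8] F tray [-0.2 -0.  -1.1] M [ 0.05  0.12 -0.01] [ 3.141  0.    -1.736]
```

{"api": "servo_tool", "payload": {
  "deltas": [
    [1, 0, 0, 1, 0, 0, 0],
    [1, 0, 0, 1, 0, 0, 0],
    [1, 0, 0, 1.5, 0, 0, 0],
    [1, 0, 0, 1.5, 0, 0, 0],
    [1, 0, 0, 1.5, 0, 0, 0],
    [1, 0, 0, 1.5, 0, 0, 0],
    [1, 0, 0, 1.5, 0, 0, 0],
    [1, 0, 0, 1.5, 0, 0, 0],
    [1, 0, 0, 1.5, 0, 0, 0],
    [1, 0, 0, 1.5, 0, 0, 0],
    [1, 0, 0, 0, 0, 0, 0]
  ]
}}

```text
t: 14.07
eef_pos: [0.4821, -0.1831, 0.1377]
ee_rot: [3.141, 0.0, -1.736]
force: [-0.5, -1.3, -0.7]
width: 0.0237
gripper_force: 50.0
```

```bash
python3 -c "
from h import *; tr()"
```

```text
t 14.07 pin in tray mm [  7.   -8.3 127.7] F tray [-0.3 -1.4 -0.7] M [0.04 0.08 0.  ] [ 3.141  0.    -1.736]
```

Through all three lugs with no contact. I'll draw the second lug (+y) first, then the third (-x).

{"api": "servo_tool", "payload": {
  "deltas": [
    [1, -0.7, 0, 0, 0, 0, 0],
    [1, -0.7, 0, 0, 0, 0, 0],
    [1, -0.7, 0, 0, 0, 0, 0],
    [1, -0.7, 0, 0, 0, 0, 0],
    [1, -0.7, 0, 0, 0, 0, 0],
    [1, -0.7, 0, 0, 0, 0, 0]
  ]
}}

```text
t: 14.57
eef_pos: [0.4828, -0.1796, 0.1381]
ee_rot: [3.141, -0.001, -1.736]
force: [0.4, -5.7, -3.6]
width: 0.0236
gripper_force: 50.0
```

```bash
python3 -c "
from h import *; tr()"
```

```text
t 14.57 pin in tray mm [  7.2  -4.8 128.1] F tray [ 1.3 -5.6 -3.6] M [-2.34  0.01  0.03] [ 3.141e+00 -1.000e-03 -1.736e+00]
```

{"api": "servo_tool", "payload": {
  "deltas": [
    [1, -0.7, 0, 0, 0, 0, 0],
    [1, -0.7, 0, 0, 0, 0, 0],
    [1, -0.7, 0, 0, 0, 0, 0],
    [1, -0.7, 0, 0, 0, 0, 0],
    [1, -0.7, 0, 0, 0, 0, 0],
    [1, -0.7, 0, 0, 0, 0, 0],
    [1, -0.4, 0, 0, 0, 0, 0],
    [1, 0, 0.7, 0, 0, 0, 0],
    [1, 0, 0.7, 0, 0, 0, 0],
    [1, 0, 0.7, 0, 0, 0, 0],
    [1, 0, 0.7, 0, 0, 0, 0],
    [1, 0, 0.7, 0, 0, 0, 0]
  ]
}}

```text
t: 15.57
eef_pos: [0.4817, -0.1746, 0.1387]
ee_rot: [-3.138, -0.001, -1.736]
force: [4.8, -6.7, -5.8]
width: 0.0233
gripper_force: 50.0
```

```bash
python3 -c "
from h import *; tr()"
```

```text
t 15.57 pin in tray mm [  5.3  -0.  128.7] F tray [ 5.9 -5.8 -5.8] M [-2.76 -1.9  -0.06] [-3.138e+00 -1.000e-03 -1.736e+00]
```

{"api": "servo_tool", "payload": {
  "deltas": [
    [1, 0, 0.7, 0, 0, 0, 0],
    [1, 0, 0.7, 0, 0, 0, 0],
    [1, 0, 0.7, 0, 0, 0, 0],
    [1, 0, 0.7, 0, 0, 0, 0],
    [1, 0, 0.7, 0, 0, 0, 0],
    [1, 0, 0.7, 0, 0, 0, 0],
    [1, 0, 0.7, 0, 0, 0, 0],
    [1, 0, 0, 0, 0, 0, 0]
  ]
}}

```text
t: 16.23
eef_pos: [0.4789, -0.1738, 0.1394]
ee_rot: [-3.134, -0.001, -1.735]
force: [7.6, -7.4, -5.6]
width: 0.0237
gripper_force: 50.0
```

```bash
python3 -c "
from h import *; tr()"
```

```text
t 16.23 pin in tray mm [  2.4   0.3 129.4] F tray [ 8.8 -6.  -5.6] M [-2.96 -3.25 -0.04] [-3.134e+00 -1.000e-03 -1.735e+00]
```

{"api": "servo_tool", "payload": {
  "deltas": [
    [1, 0, 0.6, 0, 0, 0, 0],
    [1, 0, 0.6, 0, 0, 0, 0],
    [1, 0, 0.6, 0, 0, 0, 0],
    [1, 0, 0.6, 0, 0, 0, 0],
    [1, 0, 0, 0, 0, 0, 0]
  ]
}}

```text
t: 16.65
eef_pos: [0.4767, -0.1735, 0.1395]
ee_rot: [-3.134, -0.001, -1.735]
force: [7.9, -5.7, -4.5]
width: 0.0238
gripper_force: 50.0
```

Run:
```python
from h import *
s=tr(); w=arm.grab_frame('wrist'); p=s['eef_pos']
np.save('wd.npy',w,allow_pickle=True)
cv2.imwrite('pics/drawn.png',cv2.resize(w['color'][110:270,220:420],(800,600))[:,:,::-1])
```

```text
t 16.65 pin in tray mm [1.000e-01 3.000e-01 1.295e+02] F tray [ 8.8 -4.3 -4.5] M [-2.93 -3.25 -0.03] [-3.134e+00 -1.000e-03 -1.735e+00]
```

View pics/drawn.png

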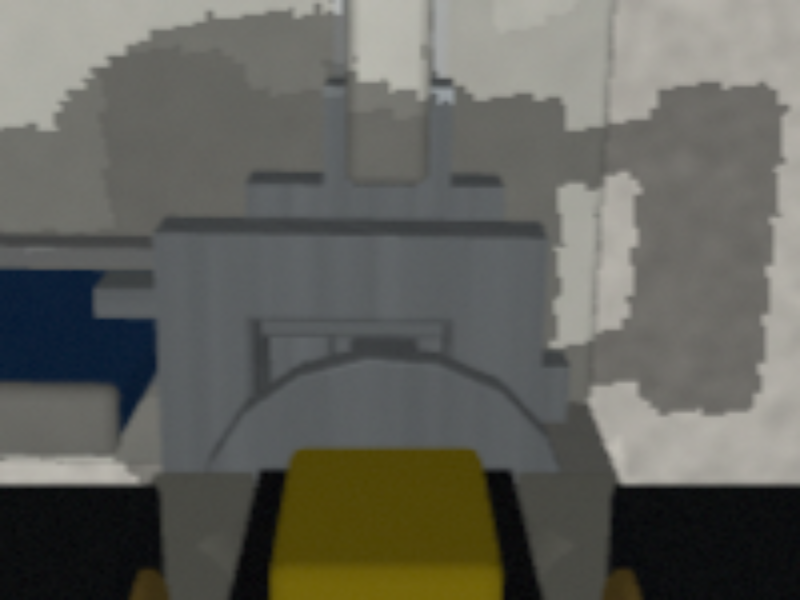

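The pin is drawn on line with the head square in the grip. I'll overshoot by about 1.5 mm both ways, then ease back so the pin hangs free of side load.

{"api": "servo_tool", "payload": {
  "deltas": [
    [1, -0.5, 0.5, 0, 0, 0, 0],
    [1, -0.5, 0.5, 0, 0, 0, 0],
    [1, -0.5, 0.5, 0, 0, 0, 0],
    [1, 0, 0.5, 0, 0, 0, 0],
    [1, 0, 0, 0, 0, 0, 0]
  ]
}}

```text
t: 17.12
eef_pos: [0.4749, -0.1721, 0.1397]
ee_rot: [-3.134, -0.001, -1.735]
force: [7.1, -8.4, -3.6]
width: 0.0234
gripper_force: 50.0
```

```bash
python3 -c "
from h import *; tr()"
```

```text
t 17.12 pin in tray mm [ -1.9   1.3 129.7] F tray [ 8.4 -7.2 -3.6] M [-3.97 -3.   -0.03] [-3.134e+00 -1.000e-03 -1.735e+00]
```

{"api": "servo_tool", "payload": {
  "deltas": [
    [1, 0.6, -0.8, 0, 0, 0, 0],
    [1, 0.6, -0.8, 0, 0, 0, 0],
    [1, 0.6, -0.8, 0, 0, 0, 0],
    [1, 0, 0, 0, 0, 0, 0],
    [1, 0, 0, 0, 0, 0, 0]
  ]
}}

```text
t: 17.53
eef_pos: [0.4751, -0.173, 0.1389]
ee_rot: [-3.138, 0.0, -1.736]
force: [4.6, -2.2, 2.7]
width: 0.0237
gripper_force: 50.0
```

```bash
python3 -c "
from h import *; tr()"
```

```text
t 17.53 pin in tray mm [ -1.5   0.5 128.9] F tray [ 4.9 -1.4  2.7] M [-0.54 -2.23 -0.01] [-3.138  0.    -1.736]
```

{"api": "servo_tool", "payload": {
  "deltas": [
    [1, 0.2, -0.8, 0, 0, 0, 0],
    [1, 0.2, -0.8, 0, 0, 0, 0],
    [1, 0, -0.8, 0, 0, 0, 0],
    [1, 0, 0, 0, 0, 0, 0],
    [1, 0, 0, 0, 0, 0, 0]
  ]
}}

```text
t: 17.95
eef_pos: [0.4755, -0.1737, 0.1378]
ee_rot: [3.141, 0.0, -1.736]
force: [3.3, 0.7, 0.8]
width: 0.0237
gripper_force: 50.0
```

```bash
python3 -c "
from h import *; tr()"
```

```text
t 17.95 pin in tray mm [ -1.   -0.2 127.8] F tray [3.1 1.3 0.8] M [ 0.14 -1.59  0.  ] [ 3.141  0.    -1.736]
```

{"api": "servo_tool", "payload": {
  "deltas": [
    [1, 0, -0.7, 0, 0, 0, 0],
    [1, -0.2, -0.7, 0, 0, 0, 0],
    [1, 0, 0, 0, 0, 0, 0],
    [1, 0, 0, 0, 0, 0, 0]
  ]
}}

```text
t: 18.28
eef_pos: [0.4759, -0.1738, 0.1374]
ee_rot: [3.139, -0.0, -1.736]
force: [0.2, 0.4, -0.7]
width: 0.0239
gripper_force: 50.0
```

```bash
python3 -c "
from h import *; tr()"
```

```text
t 18.28 pin in tray mm [ -0.6  -0.2 127.4] F tray [ 0.2  0.4 -0.7] M [ 0.1  -0.08 -0.05] [ 3.139 -0.    -1.736]
```

The pin hangs free at the line. Now down to feel for the bottom hole.

{"api": "servo_tool", "payload": {
  "deltas": [
    [1, 0, 0, 1, 0, 0, 0],
    [1, 0, 0, 1, 0, 0, 0],
    [1, 0, 0, 1, 0, 0, 0],
    [1, 0, 0, 1, 0, 0, 0],
    [1, 0, 0, 1, 0, 0, 0],
    [1, 0, 0, 1, 0, 0, 0],
    [1, 0, 0, 1, 0, 0, 0],
    [1, 0, 0, 1, 0, 0, 0],
    [1, 0, 0, 1, 0, 0, 0],
    [1, 0, 0, 0.8, 0, 0, 0],
    [1, 0, 0, 0.8, 0, 0, 0],
    [1, 0, 0, 0, 0, 0, 0]
  ]
}}

```text
t: 19.28
eef_pos: [0.477, -0.1739, 0.1273]
ee_rot: [3.141, -0.0, -1.736]
force: [-0.3, 0.6, -0.7]
width: 0.0238
gripper_force: 50.0
```

```bash
python3 -c "
from h import *; tr()"
```

```text
t 19.28 pin in tray mm [ 5.000e-01 -1.000e-01  1.173e+02] F tray [-0.4  0.5 -0.7] M [-0.01  0.13 -0.01] [ 3.141 -0.    -1.736]
```

{"api": "servo_tool", "payload": {
  "deltas": [
    [1, 0, 0.3, 0.8, 0, 0, 0],
    [1, 0, 0, 0.8, 0, 0, 0],
    [1, 0, 0, 0.8, 0, 0, 0],
    [1, 0, 0, 0, 0, 0, 0]
  ]
}}

```text
t: 19.62
eef_pos: [0.4767, -0.1738, 0.1249]
ee_rot: [3.141, -0.0, -1.736]
force: [-0.6, 0.3, -0.8]
width: 0.0235
gripper_force: 50.0
```

```bash
python3 -c "
from h import *; tr()"
```

```text
t 19.62 pin in tray mm [  0.2  -0.  114.9] F tray [-0.6  0.2 -0.8] M [ 0.04  0.08 -0.03] [ 3.141 -0.    -1.736]
```

In the bottom hole with no contact force. I'll continue down to the collar.

{"api": "servo_tool", "payload": {
  "deltas": [
    [1, 0, 0, 1, 0, 0, 0],
    [1, 0, 0, 1, 0, 0, 0],
    [1, 0, 0, 1, 0, 0, 0],
    [1, 0, 0, 1, 0, 0, 0],
    [1, 0, 0, 1, 0, 0, 0],
    [1, 0, 0, 1, 0, 0, 0],
    [1, 0, 0, 1, 0, 0, 0],
    [1, 0, 0, 0, 0, 0, 0]
  ]
}}

```text
t: 20.28
eef_pos: [0.4767, -0.1738, 0.1178]
ee_rot: [3.141, 0.0, -1.736]
force: [0.2, -0.4, -1.3]
width: 0.0236
gripper_force: 50.0
```

```bash
python3 -c "
from h import *; tr()"
```

```text
t 20.28 pin in tray mm [  0.2  -0.  107.8] F tray [ 0.3 -0.3 -1.3] M [ 0.03  0.09 -0.02] [ 3.141  0.    -1.736]
```

{"api": "servo_tool", "payload": {
  "deltas": [
    [1, 0, 0, 0.6, 0, 0, 0],
    [1, 0, 0, 0.6, 0, 0, 0],
    [1, 0, 0, 0.6, 0, 0, 0],
    [1, 0, 0, 0, 0, 0, 0]
  ]
}}

```text
t: 20.62
eef_pos: [0.4767, -0.1738, 0.1161]
ee_rot: [3.141, 0.0, -1.736]
force: [-0.5, 0.0, -0.6]
width: 0.024
gripper_force: 50.0
```

```bash
python3 -c "
from h import *; tr()"
```

```text
t 20.62 pin in tray mm [  0.3  -0.  106.1] F tray [-0.5 -0.  -0.6] M [0.04 0.14 0.01] [ 3.141  0.    -1.736]
```

{"api": "servo_tool", "payload": {
  "deltas": [
    [1, 0, 0, 0.5, 0, 0, 0],
    [1, 0, 0, 0.5, 0, 0, 0],
    [1, 0, 0, 0, 0, 0, 0]
  ]
}}

```text
t: 20.87
eef_pos: [0.4768, -0.1738, 0.1161]
ee_rot: [-3.141, -0.0, -1.736]
force: [-3.5, 1.7, 7.1]
width: 0.0236
gripper_force: 50.0
```

```bash
python3 -c "
from h import *; tr()"
```

```text
t 20.87 pin in tray mm [ 3.000e-01 -1.000e-01  1.061e+02] F tray [-3.7  1.1  7.1] M [ 0.79  1.32 -0.02] [-3.141 -0.    -1.736]
```

The collar is seated (7 N). I'll relieve the load, open and lift straight up.

{"api": "servo_tool", "payload": {
  "deltas": [
    [1, 0, 0, -0.8, 0, 0, 0],
    [0.4, 0, 0, 0, 0, 0, 0],
    [0, 0, 0, 0, 0, 0, 0],
    [-0.5, 0, 0, 0, 0, 0, 0],
    [-1, 0, 0, 0, 0, 0, 0],
    [-1, 0, 0, 0, 0, 0, 0],
    [-1, 0, 0, 0, 0, 0, 0],
    [-1, 0, 0, 0, 0, 0, 0],
    [-1, 0, 0, 0, 0, 0, 0],
    [-1, 0, 0, -5, 0, 0, 0],
    [-1, 0, 0, -15, 0, 0, 0],
    [-1, 0, 0, -20, 0, 0, 0],
    [-1, 0, 0, -20, 0, 0, 0],
    [-1, 0, 0, -20, 0, 0, 0],
    [-1, 0, 0, -10, 0, 0, 0],
    [-1, 0, 0, 0, 0, 0, 0],
    [-1, 0, 0, 0, 0, 0, 0]
  ]
}}

```text
t: 22.28
eef_pos: [0.4769, -0.1737, 0.2063]
ee_rot: [-3.141, 0.001, -1.736]
force: [-0.5, 0.2, -0.3]
width: 0.088
gripper_force: 0.0
```

Run:
```python
from h import *
s=tr(); w=arm.grab_frame('wrist')
print(s['width'],'expected head top centre px',proj(w,o+T@[0,0,.148]))
cv2.imwrite('pics/final.png',cv2.resize(w['color'][130:270,220:420],(800,560))[:,:,::-1])
```

```text
t 22.28 pin in tray mm [4.000e-01 1.000e-01 1.963e+02] F tray [-0.5  0.1 -0.3] M [0.05 0.17 0.01] [-3.141e+00  1.000e-03 -1.736e+00]
0.0880157690203653 expected head top centre px [315.70943143 212.73780799]
```

View pics/final.png

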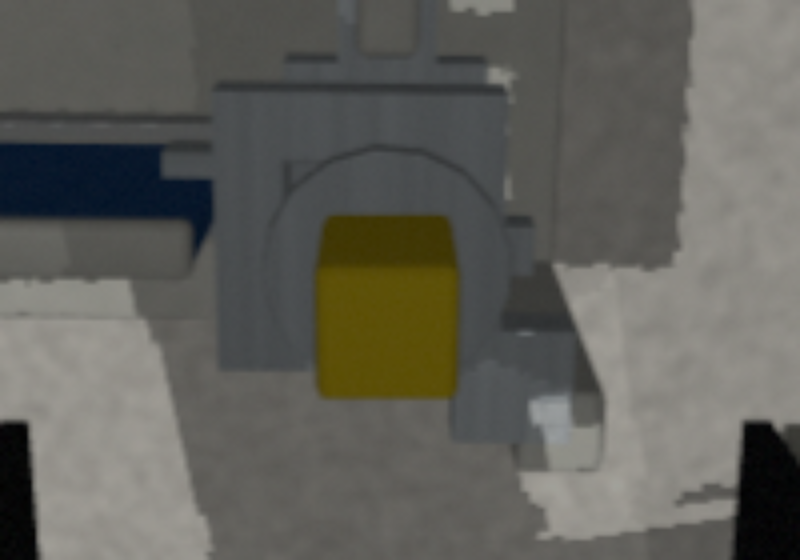

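The pin stands upright with its collar flat on the top lug. The head top centre is at crop (388,332), or pixel (317,213), against an expected (316,213). The gripper is open and clear, so I'm handing in.

```bash
python3 -c "
from station import arm; print(arm.job_done())"
```

```text
the job is handed in; nothing more can be done
None
```

The yellow pin is through all four lugs with its collar down on the top lug; I released it and handed the job in at about 22 s. The vertical force reading was about 7 N at seating, and no verdict came back.

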